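# Fold the retaining flap over the syringes and shut the carry case

## Robot

A 6-joint arm with a two-finger parallel gripper is mounted at the origin on a cart in front of the work surface, level with it; the furniture and walls round the work are solid. World frame = base frame: x ahead of the robot, y to its left, z up, the work surface at z = 0. Lengths are in m, angles in rad, forces in N, time in s.
With the tool pointing down it reaches from about 0.425 to 0.95 m from the base axis. Payload 3.5 kg.
Tool frame: the origin (TCP) lies at the very end of the fingers, on their centre line; the grasp point (between the pads) lies ctrl.grip_point_offset behind it (ctrl.grip_point_offset is the distance from the TCP to the grasp point, in m); z points along the fingers, y is the direction in which the jaws open and shut (so a half turn about z gives the same grasp; the last joint's range is limited). The gripper opens to 85 mm and grips with 20 to 120 N. Pads are 22 mm wide; open, the fingers measure 114 mm over their backs; the gripper's body (76 mm by 85 mm) begins 54 mm behind the grasp point. The pads swing forward as they close: fully open they stand 13 mm farther back than shut.
Start: joints at [1.094, 0.286, 1.577, -0, 1.279, -0.15], TCP at [0.217, 0.639, 0.231] pointing down, gripper open.
Joint ranges: [-2.77, 2.77], [-0.9, 2.22], [0.21, 2.48], [-1.53, 4.67], [0.24, 2.81], [-2.84, 2.84]. Speed limits (rad/s): [2.79, 2.79, 3.14, 3.14, 3.14, 3.14].

## Interface

Orientations are given as a unit quaternion [x, y, z, w].
In Python, from plant import telemetry, imaging, ticket, finder, ctrl gives the robot as it stands. The module is installed in compiled form; this text tells all that it offers.
- The arm moves only by the shell command python3 -m crank 'ROWS' [FORCE]. ROWS is JSON, a list of rows, each a list of 7 numbers: the shift along the tool's x, y, z scaled (see below), then the turn, a rotation vector about the tool's x, y, z scaled (see below), then the opening, from 0 (shut) to 1 (fully open). A call has 1 to 12 rows; each row is the pose to reach, as a shift and turn from the pose commanded when the call began, along the tool's axes at that moment; what a row does not reach only later rows make up. The controller multiplies each number of a shift by 0.15 m and each number of a turn by 90 degrees. A row lasts 1/10 s, in which the tool goes at most 50 mm and 8.59 degrees, less where a joint would pass 70% of its speed; a pose out of reach is approached as far as the arm can. A call with a number of a shift or a turn outside -1 to 1 is refused whole. A call with a gripper value outside its range is refused whole. The fingers move at their own pace and stop on an object; FORCE is the grip in N (left out, the last holds). Time passes only in rows, so rows that repeat a pose let the fingers close. It gives the time, the measured TCP pose, the force and the opening at its end, in the units of the state.
- telemetry.get_state(): the state, without advancing time (a new reading comes with each control period).
- imaging.read_camera(name): name is "scene" or "top"; returns a dict with "pixels" (400x640x3 uint8, red, green, blue), "vfov" (degrees; the focal length in pixels is half the picture's height over the tangent of half this angle, whatever the lens; pixels are square), "cx", "cy" (the principal point, pixels), "distortion" ([k1, k2, p1, p2, k3] as OpenCV has them; the pictures are not rectified), "rvec" (rotation vector, rad) and "tvec" (3), from world to camera coordinates, as OpenCV has them. Camera axes: x right, y down, z forward; pixel columns grow to the right and rows downward; lengths in m; the calibration is good to about 2 mm. A picture is of the moment at which its call begins. There is no depth.
- ticket.sign_off(): hands the job in, once; it reports no verdict.
Trained networks look in a picture, given as the dict that the camera call returned (one of the last four; its "shot" number tells which), for a name from the list of things; names that differ only in an ending like _2 or _b are one class to them, and where a whole thing is asked for, a point or a joint stands for the part that bears it (a point fixed in the world has none). Each returns a list of dicts, best first, with "confidence" (0 to 1); they miss things now and then, are a little off and sometimes report something else, mostly with a low value. They report only what shows in the picture. A call takes as long as a camera call. They do not tell look-alikes from the thing itself.
- finder.masks_of(label, picture): "pixels" (400x640 bool, what is visible of it) and "extent" ([left, top, right, bottom] in pixels, round what is visible of it).
- finder.pinpoint(label, picture): "location" ([row, column] in pixels: a listed point, or the origin of a listed thing).
The state is a dict: "time": time; "qpos": joint angles; "dq": joint speeds; "joint_efforts": joint torques, N m; "eef_pos": TCP position; "tcp_rot": TCP orientation; "contact_force": force on the tool from outside, world axes, zero at the start; "wrist_torque": the same for the moment, N m; "opening": opening from 0.0 (shut) to 1.0 (fully open).
Only numpy, scipy, OpenCV 4.12 (cv2) and the standard library are available. Lean on these libraries where they do the work, as an engineer would, in place of code of your own. Each camera call takes 0.05 s, during which the arm holds its last target.

## Task

Close up the dark grey syringe carry case: first push the upright blue inner flap down flat over the two syringes, and only then push the open cover over until it is fully shut. Do it by pushing with the fingertips or the outside of the fingers: leave the syringes lying in the case, pick nothing up, and leave the two vials and the lead pot beside the case where they stand.

Things in the scene. Friction and masses are not known exactly. Their poses are not given: they have to be found in the camera images.
- case: Dark grey carry case, fixed to the bench, 130 mm along its x, 170 along its y, walls 45 mm high, 5 thick, open at the top. Origin: centre of its underside, on the bench; z up. Its +x side carries the cover's hinge, its -x side (black handle, latch plates) the flap's hinge; both hinges run along its y. Inside, black foam with two channels along y; foam ribs reach 22 mm above the bench.
- flap (a joint): Angle (rad) of the blue inner flap: 0 = folded flat inside the case (a stop), 1.57 = upright; starts at 1.35 to 1.75. A plate 106 mm from hinge to free edge, 150 mm along the case's y, 4 mm thick. It folds towards the cover's side (case +x). Folded, its top is 39 mm above the bench. Friction hinge (0.05 N m): stays where it is left; about 1 N near the edge moves it.
- flap_edge (a point): Middle of the flap's free edge, 106 mm from its hinge.
- flap_hinge (a point): Middle of the flap's hinge axis, which lies in the flap's middle plane: at x = -55 mm, y = 0, z = 37 mm in the case's frame.
- cover (a joint): Angle (rad) of the dark grey cover: 0 = shut (a stop), 1.57 = upright, more = leaning back; starts at 1.75 to 2.1, stop at 2.25. A shallow tray turned over, 133 mm from hinge to free edge, 170 mm along the case's y, 14 mm deep. Shut, its top is 60 mm above the bench. Black tab (40 mm wide, 6 out) at the free edge. Friction hinge (0.2 N m): stays where left; 2 to 3 N near the edge moves it.
- cover_edge (a point): Middle of the cover's free edge, on its outer face (the one with the blue panel, away from the case's inside).
- cover_hinge (a point): Middle of the cover's hinge axis: at x = 66 mm, y = 0, z = 46 mm in the case's frame. The cover's outer face lies 14 mm outside the plane through this axis.
- syringe_1: Loose syringe with a green cap, 22 x 120 x 17 mm, lying along the case's y in the foam channel on the flap's side. Origin: centre of its underside, 12 mm above the bench.
- syringe_2: Loose syringe with an orange cap, 22 x 112 x 16 mm, lying along the case's y in the foam channel on the cover's side. Origin: centre of its underside, 12 mm above the bench.
- vial_1: Bystander: loose glass vial with a green band and white cap, 41 mm across, 75 mm high, standing. Origin: centre of its underside.
- vial_2: Bystander: loose glass vial with a grey band and white cap, 41 mm across, 75 mm high, standing. Origin: centre of its underside.
- lead_pot_1: Bystander: loose dark grey lead pot, 45 mm across, 100 mm high, standing, about 1 kg. Origin: centre of its underside. Which of the three bystanders stands at which place beside the case varies.
There are look-alikes about, which are no part of the job. What is shaped like the syringe_2 but brown or red is not meant.

How it is judged:
By the outcome, as a careful person would: the job done as asked, in the order asked, and still so for the second after the job is handed in, with the robot touching nothing.
It also fails if it takes over 58 s, if anything falls off the work surface, if the arm or the gripper's body presses on something with over 40 N, if the wrist force passes 120 N, or if a joint passes its speed limit or range.

## Working session

There is one attempt and no reset: what is moved stays moved. The work goes in short steps, Python scripts to look and compute and a shell command to move; the robot and the scene stay as the last step left them, time stands still between calls to the robot, and variables do not carry over. Pictures are saved under pics/ and viewed, and the job is handed in when it is done.

```bash
mkdir -p pics
cat > h.py <<'E'
import numpy as np, cv2
from plant import telemetry, imaging, ticket, finder, ctrl
from scipy.spatial.transform import Rotation as R
def K(p):
    f=200/np.tan(np.radians(p["vfov"])/2)
    return np.array([[f,0,p["cx"]],[0,f,p["cy"]],[0,0,1.]])
def proj(p,X):
    return cv2.projectPoints(np.array(X,float).reshape(-1,1,3),np.array(p["rvec"],float),np.array(p["tvec"],float),K(p),np.array(p["distortion"],float))[0][:,0]
def ray(p,uv):
    n=cv2.undistortPoints(np.array(uv,float).reshape(-1,1,2),K(p),np.array(p["distortion"],float))[0,0]
    Rm=cv2.Rodrigues(np.array(p["rvec"],float))[0]
    return -Rm.T@np.array(p["tvec"],float), Rm.T@np.array([n[0],n[1],1])
def onz(p,uv,z):
    o,d=ray(p,uv); return o+d*(z-o[2])/d[2]
def shot(name,fn):
    p=imaging.read_camera(name); cv2.imwrite("pics/"+fn,p["pixels"][:,:,::-1]); return p
E
python3 - <<'E'
from h import *
print(telemetry.get_state()); print(ctrl.grip_point_offset)
for n in ["scene","top"]:
    p=shot(n,n+"0.png")
    print(n,onz(p,(320,200),0),ray(p,(320,200))[0],K(p)[0,0],p["distortion"])
    for l in ["flap_edge","flap_hinge","cover_edge","cover_hinge","case","syringe_1","vial_1","lead_pot_1"]:
        r=finder.pinpoint(l,p)
        print(l,[(np.round(d["location"]).tolist(),round(d["confidence"],2)) for d in r[:4]])
E
```

```text
{'time': 0.0, 'qpos': array([ 1.09401096e+00,  2.87179177e-01,  1.57821171e+00,  2.86941838e-05,
        1.27860358e+00, -1.49998558e-01]), 'dq': array([-0.00010412,  0.00097304,  0.00052401,  0.00222474,  0.00138823,
       -0.00114472]), 'joint_efforts': array([ 3.77476608e-04, -4.05993640e+01, -2.92620850e+01, -1.51467088e-04,
        5.88840616e-03,  5.42561196e-06]), 'eef_pos': array([0.2163287 , 0.63868643, 0.22991939]), 'tcp_rot': array([ 1.62671322e-01,  9.86679583e-01, -1.13817862e-03, -3.83288566e-04]), 'contact_force': array([ 0.32464055, -0.24133317, -0.65693759]), 'wrist_torque': array([-0.03649358, -0.02187564,  0.01686009]), 'opening': 0.998571034216012}
0.0187
scene [ 0.54262547 -0.14666485  0.        ] [0.10625857 0.28733245 0.83366961] 478.2137197383538 [-0.1257847  0.         0.         0.         0.       ]
flap_edge [([151.0, 379.0], 0.6), ([215.0, 418.0], 0.52)]
flap_hinge [([185.0, 370.0], 0.95)]
cover_edge [([168.0, 283.0], 0.6)]
cover_hinge [([196.0, 316.0], 0.66)]
case [([200.0, 346.0], 0.73)]
syringe_1 [([203.0, 354.0], 0.81), ([292.0, 254.0], 0.8), ([196.0, 334.0], 0.65), ([155.0, 379.0], 0.36)]
vial_1 [([160.0, 312.0], 0.79), ([217.0, 419.0], 0.64)]
lead_pot_1 [([198.0, 335.0], 0.6), ([249.0, 382.0], 0.56)]
top [ 0.53469696 -0.0843729   0.        ] [ 0.37504212 -0.08510282  0.99140181] 486.8747606129369 [0.02389362 0.         0.         0.         0.        ]
flap_edge [([217.0, 409.0], 0.61)]
flap_hinge [([225.0, 392.0], 0.77)]
cover_edge [([174.0, 305.0], 0.86)]
cover_hinge [([202.0, 339.0], 0.95), ([224.0, 377.0], 0.23)]
case [([215.0, 366.0], 0.56), ([152.0, 382.0], 0.39)]
syringe_1 [([188.0, 248.0], 0.83), ([205.0, 363.0], 0.72), ([230.0, 227.0], 0.67), ([221.0, 376.0], 0.55)]
vial_1 [([150.0, 384.0], 0.8), ([278.0, 410.0], 0.58)]
lead_pot_1 [([283.0, 352.0], 0.72), ([217.0, 408.0], 0.64)]
```

View pics/scene0.png

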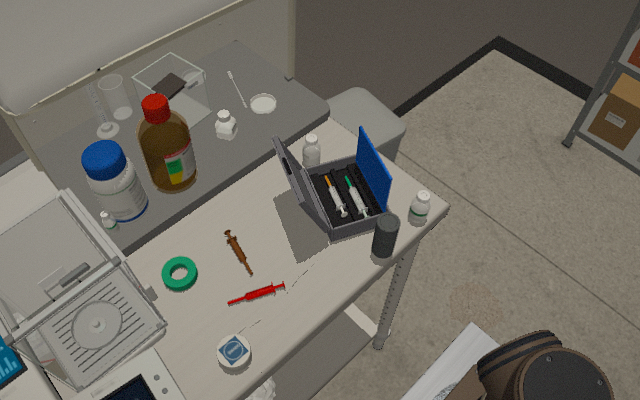

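View pics/top0.png

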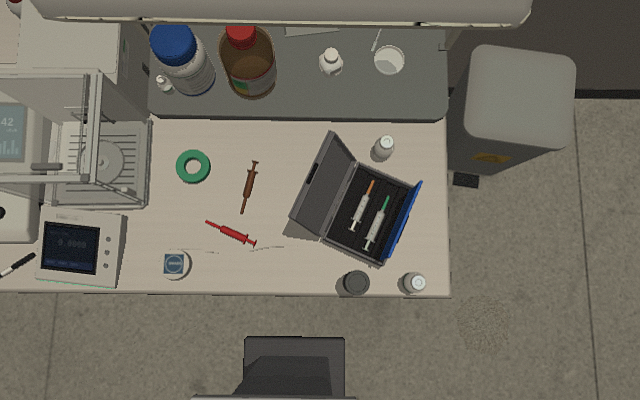

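```bash
cat > fit.py <<'E'
from h import *
from scipy.optimize import least_squares
def pts(v):
    x,y,yaw,fl,cv=v
    Rm=R.from_euler('z',yaw).as_matrix()
    T=lambda c: Rm@np.array(c)+[x,y,0]
    P={}
    P["flap_hinge"]=T([-.055,0,.037]); P["cover_hinge"]=T([.066,0,.046])
    P["flap_edge"]=T([-.055+.106*np.cos(fl),0,.037+.106*np.sin(fl)])
    P["cover_edge"]=T([.066-.133*np.cos(cv)+.014*np.sin(cv),0,.046+.133*np.sin(cv)+.014*np.cos(cv)])
    P["case"]=T([0,0,0])
    P["_T"]=T
    return P
def wire(v):
    T=pts(v)["_T"];fl,cv=v[3],v[4]
    L=[]
    for z in (0,.045): L.append([T(c) for c in [(-.065,-.085,z),(.065,-.085,z),(.065,.085,z),(-.065,.085,z),(-.065,-.085,z)]])
    L.append([T((-.055+r*np.cos(fl),s,.037+r*np.sin(fl))) for r,s in [(0,-.075),(.106,-.075),(.106,.075),(0,.075)]])
    for h in (0,.014): L.append([T((.066-r*np.cos(cv)+h*np.sin(cv),s,.046+r*np.sin(cv)+h*np.cos(cv))) for r,s in [(0,-.085),(.133,-.085),(.133,.085),(0,.085),(0,-.085)]])
    return L
def draw(p,v,fn,s=3,win=None):
    im=cv2.resize(p["pixels"][:,:,::-1],None,fx=s,fy=s,interpolation=cv2.INTER_CUBIC)
    for l,c in zip(wire(v),[(0,255,0),(0,255,0),(0,255,255),(255,0,255),(255,0,255)]):
        q=((proj(p,l)+.5)*s).astype(np.int32); cv2.polylines(im,[q],False,c,1)
    u0,v0,w,h=win; cv2.imwrite("pics/"+fn,im[v0*s:(v0+h)*s,u0*s:(u0+w)*s])
def fit(ps,v0=(.45,-.25,1.15,1.57,1.9)):
    obs=[]
    for p in ps:
        for l in ["flap_edge","flap_hinge","cover_edge","cover_hinge","case"]:
            r=finder.pinpoint(l,p)
            pr=None
            for d in r[:1]: obs.append((p,l,np.array(d["location"])[::-1],d["confidence"]))
    f=lambda v: np.concatenate([(proj(p,pts(v)[l])[0]-u)*c for p,l,u,c in obs])
    s=least_squares(f,v0,loss='soft_l1')
    for p,l,u,c in obs: print(p["shot"],l,np.round(u-proj(p,pts(s.x)[l])[0],1),round(c,2))
    return s.x
E
python3 - <<'E'
from fit import *
a=shot("scene","s1.png"); b=shot("top","t1.png")
v=fit([a,b]); print(np.round(v,4))
for k,x in pts(v).items():
    if k!="_T": print(k,np.round(x,3))
draw(a,v,"fs.png",4,(260,110,190,145)); draw(b,v,"ft.png",4,(270,115,180,145))
for l in ["lead_pot_1","vial_1"]:
  for p in (a,b):
    print(l,[(np.round(onz(p,d["location"][::-1],0),3),round(d["confidence"],2)) for d in finder.pinpoint(l,p)])
E
```

```text
3 flap_edge [-0.4  1. ] 0.65
3 flap_hinge [-0.2  0.5] 0.97
3 cover_edge [99.8 80.2] 0.3
3 cover_hinge [ 0.4 -1.2] 0.78
3 case [3.4 0.5] 0.56
4 flap_edge [ 0.7 -0.6] 0.72
4 flap_hinge [-1.9 -1.1] 0.79
4 cover_edge [ 0.1 -1.2] 0.77
4 cover_hinge [0.  1.2] 0.83
[ 0.5025 -0.1816  1.197   1.6039  1.9936]
flap_hinge [ 0.482 -0.233  0.037]
cover_hinge [ 0.527 -0.12   0.046]
flap_edge [ 0.481 -0.236  0.143]
cover_edge [ 0.551 -0.057  0.162]
case [ 0.503 -0.182  0.   ]
lead_pot_1 [(array([ 0.37 , -0.157,  0.   ]), 0.69)]
lead_pot_1 [(array([ 0.365, -0.149,  0.   ]), 0.81)]
vial_1 [(array([ 0.645, -0.225,  0.   ]), 0.93), (array([ 0.37 , -0.267,  0.   ]), 0.83)]
vial_1 [(array([ 0.379, -0.269,  0.   ]), 0.83), (array([ 0.643, -0.215,  0.   ]), 0.82), (array([ 0.507, -0.181,  0.   ]), 0.74)]
```

View pics/fs.png

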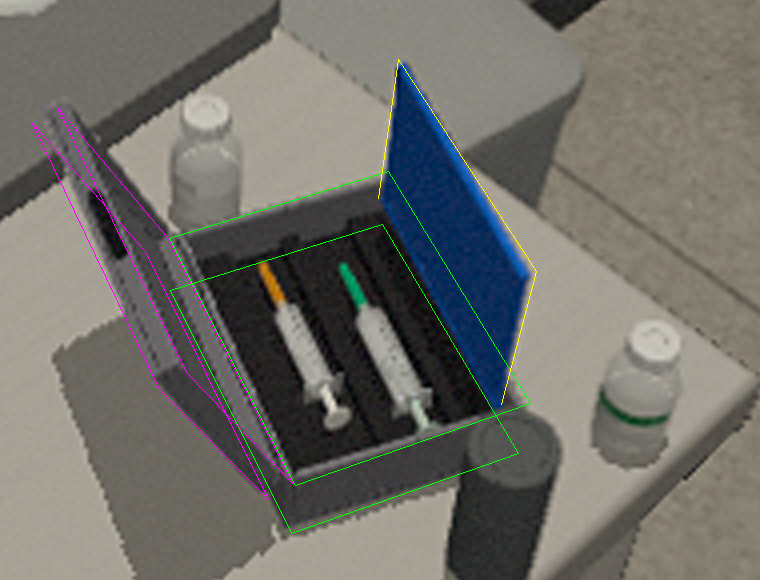

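View pics/ft.png

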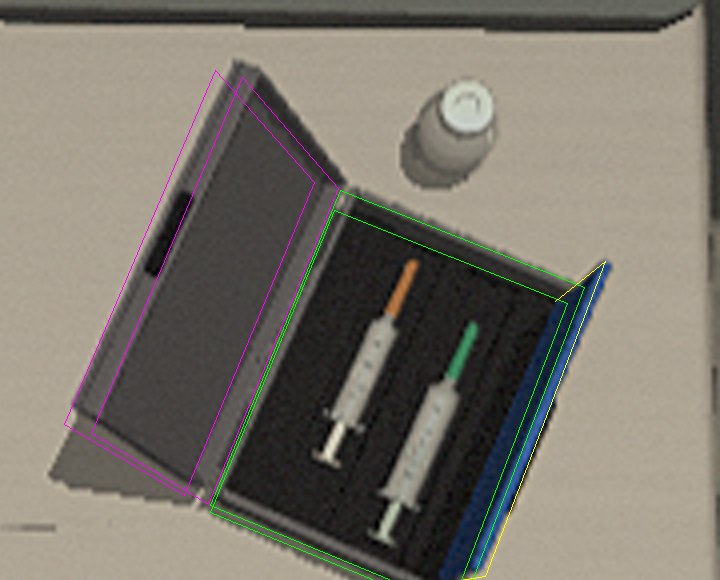

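```bash
cat > fit2.py <<'E'
from fit import *
def corners(v):
    T=pts(v)["_T"];fl,cv=v[3],v[4]
    F=lambda s:T((-.055+.106*np.cos(fl),s,.037+.106*np.sin(fl)))
    C=lambda s,h=.014:T((.066-.133*np.cos(cv)+h*np.sin(cv),s,.046+.133*np.sin(cv)+h*np.cos(cv)))
    return dict(Fm=F(-.075),Fp=F(.075),Cm=C(-.085),Cp=C(.085),Km=T((.065,-.085,.045)),Kp=T((.065,.085,.045)),Gp=T((-.065,.085,.045)),Gm=T((-.065,-.085,.045)))
E
python3 - <<'E'
from fit2 import *
a=shot("scene","s2.png"); b=shot("top","t2.png")
O=[(b,'Fm',(610,262)),(b,'Fp',(490,577)),(b,'Cm',(238,62)),(b,'Cp',(70,406)),(a,'Fm',(399,63)),(a,'Fp',(531,272)),(a,'Kp',(296,475)),(a,'Cm',(58,102)),(b,'Gm',(583,286)),(b,'Km',(345,188)),(b,'Kp',(213,503))]
off={id(a):(260,110),id(b):(270,115)}
f=lambda v: np.concatenate([(proj(p,corners(v)[k])[0]-(np.array(u)/4+off[id(p)]-.5)) for p,k,u in O])
s=least_squares(f,(.5,-.18,1.19,1.6,1.99),loss='soft_l1'); v=s.x
print(np.round(v,4)); print(np.round(f(v).reshape(-1,2),1).tolist())
draw(a,v,"fs2.png",4,(260,110,190,145)); draw(b,v,"ft2.png",4,(270,115,180,145))
for k,x in pts(v).items():
    if k!="_T": print(k,np.round(x,3))
E
```

```text
[ 0.5042 -0.1828  1.175   1.6018  1.9422]
[[0.2, -0.1], [-1.7, -0.9], [-0.1, 0.9], [2.3, 2.7], [0.6, -1.3], [0.4, -0.3], [-1.6, 1.4], [-3.0, 1.3], [1.6, 0.6], [0.6, -0.6], [-0.5, -1.2]]
flap_hinge [ 0.483 -0.234  0.037]
cover_hinge [ 0.53  -0.122  0.046]
flap_edge [ 0.482 -0.237  0.143]
cover_edge [ 0.553 -0.065  0.165]
case [ 0.504 -0.183  0.   ]
```

View pics/ft2.png

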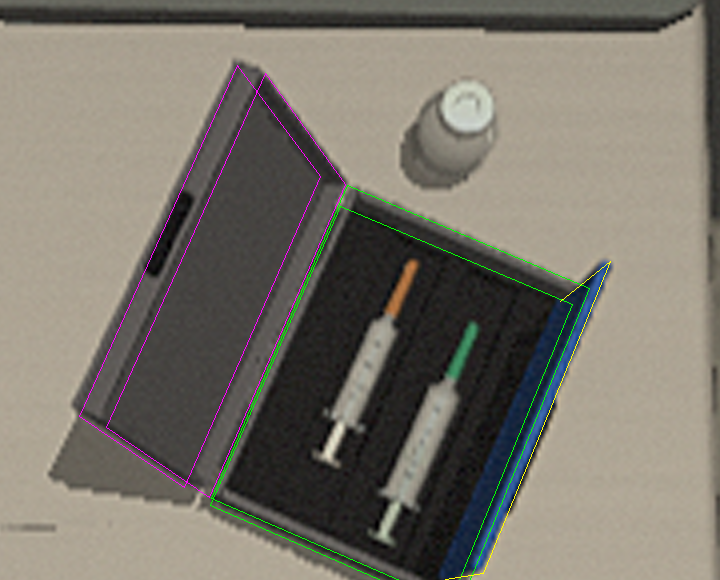

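View pics/fs2.png

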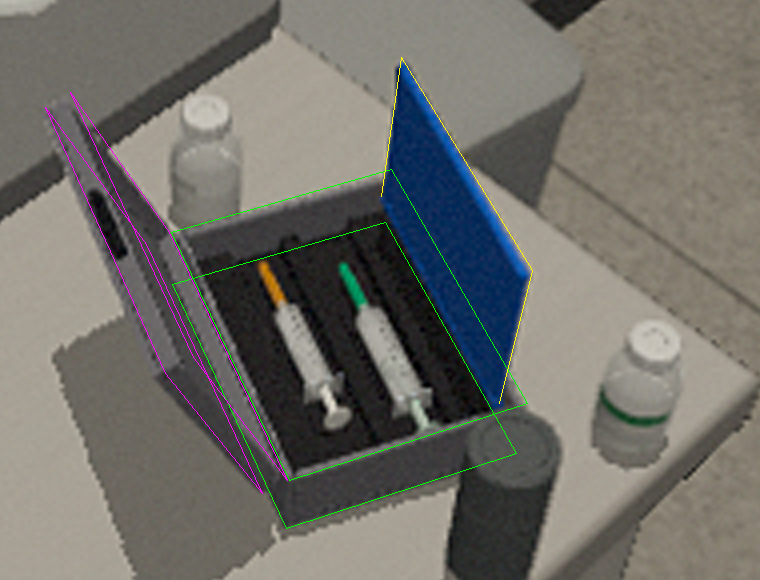

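```bash
cat > st.py <<'E'
from h import *
s=telemetry.get_state()
c=R.from_euler('z',1.178).as_matrix()
p=c.T@(s["eef_pos"]-[.504,-.183,0])
m=c.T@R.from_quat(s["tcp_rot"]).as_matrix()
print("t",s["time"],"case xyz",np.round(p,4),"F case",np.round(c.T@s["contact_force"],2),"open",round(s["opening"],2),"q",np.round(s["qpos"],2)); print("tool x,y in case",np.round(m[:,0],3),np.round(m[:,1],3))
E
python3 -m crank '[[0,0,-0.7,0,0,0.042,0],[0,0,-0.7,0,0,0.042,0],[0,0,-0.7,0,0,0.042,0]]'; python3 st.py
python3 -m crank '[[-1,-1,0,0,0,0,0],[-1,-1,0,0,0,0,0],[-1,-1,0,0,0,0,0],[-1,-1,0,0,0,0,0],[-1,-1,0,0,0,0,0]]'; python3 st.py
```

```text
time: 2.1
eef_pos: [0.2178, 0.6417, 0.3464]
tcp_rot: [0.195, 0.981, 0.007, 0.002]
contact_force: [0.1, 0.3, 1.4]
opening: 0.51
t 2.1 case xyz [0.6523 0.58   0.3464] F case [ 0.34 -0.02  1.44] open 0.51 q [ 1.09  0.22  1.44 -0.    1.46 -0.08]
tool x,y in case [-0.     1.    -0.001] [1.    0.    0.015]
time: 2.6
eef_pos: [0.2991, 0.4401, 0.3367]
tcp_rot: [0.197, 0.98, -0.0, 0.001]
contact_force: [0.9, 0.7, 0.7]
opening: -0.002
t 2.6 case xyz [0.4972 0.4278 0.3367] F case [ 0.94 -0.55  0.73] open -0.0 q [ 0.78 -0.1   1.8  -0.    1.44 -0.39]
tool x,y in case [ 0.003  1.    -0.001] [ 1.    -0.003  0.   ]
```

```bash
python3 -m crank '[[-1,-1,0,0,0,0,0],[-1,-1,0,0,0,0,0],[-1,-1,0,0,0,0,0],[-1,-1,0,0,0,0,0],[-1,-1,0,0,0,0,0]]'; python3 st.py
python3 -m crank '[[-1,-1,0,0,0,0,0],[-1,-1,0,0,0,0,0],[-1,-1,0,0,0,0,0],[-1,-1,0,0,0,0,0],[-1,-1,0,0,0,0,0]]'; python3 st.py
```

```text
time: 3.1
eef_pos: [0.3804, 0.2444, 0.3367]
tcp_rot: [0.197, 0.98, -0.0, 0.001]
contact_force: [-0.2, 0.1, -0.2]
opening: -0.001
t 3.1 case xyz [0.3475 0.2778 0.3367] F case [ 0.04  0.21 -0.2 ] open -0.0 q [ 0.35 -0.29  1.96 -0.    1.47 -0.83]
tool x,y in case [ 0.004  1.    -0.002] [ 1.    -0.004  0.   ]
time: 3.6
eef_pos: [0.4616, 0.0484, 0.3363]
tcp_rot: [0.197, 0.98, -0.0, 0.0]
contact_force: [-0.8, 0.3, 0.1]
opening: -0.001
t 3.6 case xyz [0.1975 0.1278 0.3363] F case [-0.06  0.81  0.12] open -0.0 q [-0.11 -0.26  1.94 -0.    1.46 -1.29]
tool x,y in case [ 0.004  1.    -0.001] [ 1.    -0.004 -0.   ]
```

```bash
python3 -m crank '[[-0.985,-1,0,0,0,0,0],[-0.985,-1,0,0,0,0,0],[-0.985,-1,0,0,0,0,0],[-0.985,-1,0,0,0,0,0],[-0.985,-1,0,0,0,0,0]]'; python3 st.py
python3 -m crank '[[0,-1,0,0,0,0,0],[0,-1,0,0,0,0,0],[0,-1,0,0,0,0,0],[0,-1,0.5,0,0,0,0],[0,-1,1,0,0,0,0],[0,-1,1,0,0,0,0]]'; python3 st.py
python3 - <<'E'
from h import *
p=shot("scene","s3.png");p=shot("top","t3.png")
E
```

```text
time: 4.1
eef_pos: [0.5407, -0.1467, 0.3355]
tcp_rot: [0.197, 0.98, -0.0, -0.0]
contact_force: [0.6, -1.0, 0.5]
opening: -0.001
t 4.1 case xyz [ 0.0476 -0.02    0.3355] F case [-0.71 -0.97  0.46] open -0.0 q [-0.45 -0.03  1.74 -0.    1.43 -1.62]
tool x,y in case [0.003 1.    0.   ] [ 1.    -0.003 -0.   ]
time: 4.7
eef_pos: [0.4826, -0.2814, 0.1853]
tcp_rot: [0.195, 0.981, 0.0, 0.001]
contact_force: [-0.5, -1.5, -0.1]
opening: -0.002
t 4.7 case xyz [-0.0991 -0.0179  0.1853] F case [-1.56 -0.11 -0.13] open -0.0 q [-0.71  0.07  1.91  0.    1.16 -1.89]
tool x,y in case [-0.     1.    -0.002] [1. 0. 0.]
```

View pics/s3.png

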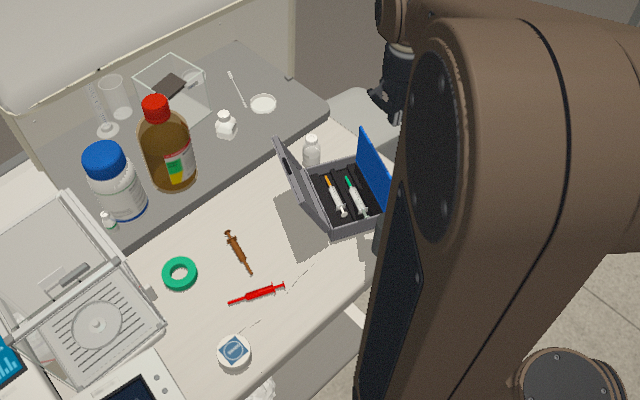

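View pics/t3.png

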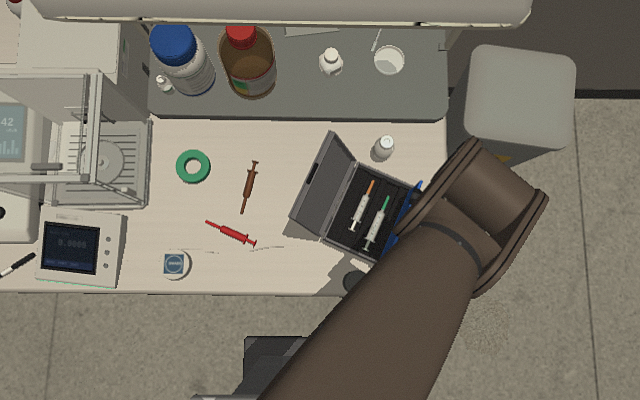

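```bash
python3 -m crank '[[0,0,0.3,0,0,0,0],[0,0,0.48,0,0,0,0],[0,0.09,0.48,0,0,0,0],[0,0.18,0.48,0,0,0,0],[0,0.27,0.5,0,0,0,0],[0,0.36,0.52,0,0,0,0],[0,0.44,0.55,0,0,0,0],[0,0.49,0.59,0,0,0,0],[0,0.54,0.63,0,0,0,0],[0,0.58,0.68,0,0,0,0],[0,0.62,0.73,0,0,0,0],[0,0.62,0.73,0,0,0,0]]'; python3 st.py
python3 - <<'E'
from h import *
p=shot("scene","s4.png");p=shot("top","t4.png")
E
```

```text
time: 6.0
eef_pos: [0.5164, -0.1953, 0.0748]
tcp_rot: [0.195, 0.981, 0.001, -0.002]
contact_force: [-0.4, -0.0, 0.2]
opening: -0.003
t 6.0 case xyz [-0.0066 -0.0162  0.0748] F case [-0.18  0.41  0.23] open -0.0 q [-0.55  0.2   1.99  0.    0.95 -1.72]
tool x,y in case [-0.     1.     0.004] [1.    0.    0.001]
```

View pics/s4.png

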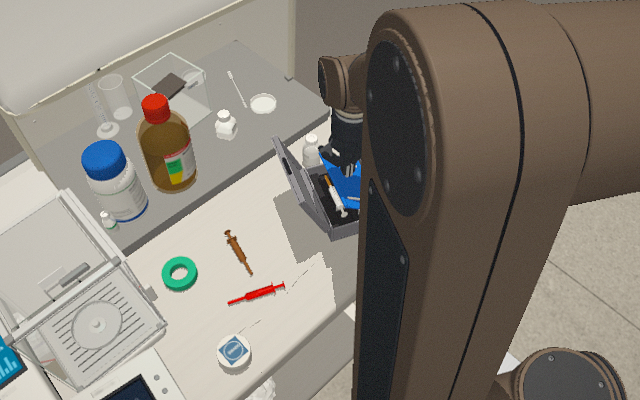

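View pics/t4.png

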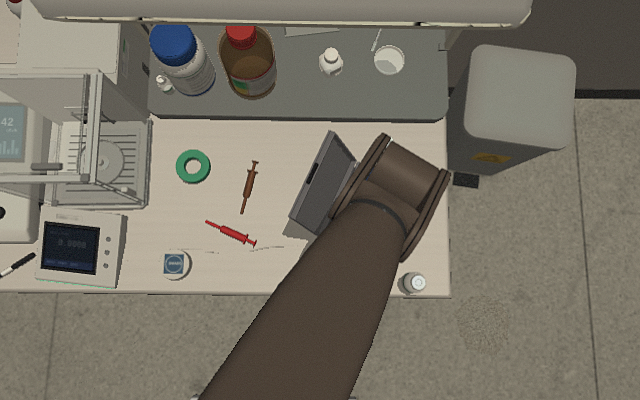

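```bash
python3 -m crank '[[0,0.03,0.05,0,0,0,0],[0,0.06,0.1,0,0,0,0],[0,0.07,0.15,0,0,0,0],[0,0.07,0.2,0,0,0,0],[0,0.07,0.235,0,0,0,0]]'; python3 st.py
python3 -m crank '[[0,0,0.01,0,0,0,0],[0,0,0.01,0,0,0,0]]'; python3 st.py
```

```text
time: 6.6
eef_pos: [0.521, -0.1865, 0.0405]
tcp_rot: [0.195, 0.981, 0.0, -0.001]
contact_force: [-0.5, 0.1, 0.2]
opening: 0.001
t 6.6 case xyz [ 0.0033 -0.0171  0.0405] F case [-0.13  0.48  0.23] open 0.0 q [-0.53  0.26  2.    0.    0.89 -1.71]
tool x,y in case [-0.     1.     0.001] [1. 0. 0.]
time: 6.8
eef_pos: [0.5212, -0.1868, 0.0397]
tcp_rot: [0.195, 0.981, 0.0, -0.0]
contact_force: [0.4, -0.9, 0.4]
opening: -0.0
t 6.8 case xyz [ 0.0031 -0.0173  0.0397] F case [-0.65 -0.74  0.36] open -0.0 q [-0.53  0.26  2.   -0.    0.88 -1.71]
tool x,y in case [0.    1.    0.001] [ 1. -0. -0.]
```

```bash
python3 -m crank '[[0,0,0.01,0,0,0,0],[0,0,0.01,0,0,0,0],[0,0,0.01,0,0,0,0]]'; python3 st.py
python3 -m crank '[[0,0,0.01,0,0,0,0],[0,0,0.01,0,0,0,0],[0,0,0.01,0,0,0,0]]'; python3 st.py
```

```text
time: 7.1
eef_pos: [0.5218, -0.1871, 0.0391]
tcp_rot: [0.195, 0.981, -0.0, 0.0]
contact_force: [-1.1, 0.4, 2.3]
opening: 0.001
t 7.1 case xyz [ 0.003  -0.018   0.0391] F case [-0.09  1.17  2.33] open 0.0 q [-0.53  0.26  1.99 -0.    0.88 -1.71]
tool x,y in case [-0.     1.    -0.001] [ 1.  0. -0.]
time: 7.4
eef_pos: [0.5218, -0.1871, 0.0389]
tcp_rot: [0.195, 0.981, -0.0, -0.0]
contact_force: [-3.9, 0.9, 9.4]
opening: -0.002
t 7.4 case xyz [ 0.003  -0.018   0.0389] F case [-0.64  3.92  9.43] open -0.0 q [-0.53  0.27  1.99 -0.    0.88 -1.71]
tool x,y in case [-0.  1.  0.] [ 1.  0. -0.]
```

```bash
python3 -m crank '[[0,0,-0.3,0,0,0,0],[0,0,-0.6,0,0,0,0],[0,0,-0.9,0,0,0,0],[0,0,-1,0,0,0,0],[0,0,-1,0,0,0,0]]'
python3 -m crank '[[0,0,-0.5,0,0,0,0],[0,0.33,-0.5,0,0,0,0],[0,0.66,-0.5,0,0,0,0],[0,1,-0.5,0,0,0,0],[0,1,-0.5,0,0,0,0]]'; python3 st.py
python3 -m crank '[[0,0.3,0,0,0,0,0],[0,0.4,0,0,0,0,0]]'; python3 st.py
python3 - <<'E'
from h import *
p=shot("scene","s5.png");q=shot("top","t5.png")
cv2.imwrite("pics/c5.png",np.hstack([cv2.resize(x["pixels"][110:260,260:440,::-1],None,fx=2.2,fy=2.2) for x in (p,q)]))
E
```

```text
time: 7.9
eef_pos: [0.5231, -0.1877, 0.1904]
tcp_rot: [0.195, 0.981, -0.001, 0.003]
contact_force: [0.8, 0.6, -0.3]
opening: 0.003
time: 8.4
eef_pos: [0.5789, -0.0435, 0.2589]
tcp_rot: [0.193, 0.981, 0.001, -0.002]
contact_force: [-0.5, -0.8, 0.2]
opening: -0.002
t 8.4 case xyz [ 0.1575 -0.0158  0.2589] F case [-0.9   0.17  0.16] open -0.0 q [-0.25  0.06  1.78  0.    1.3  -1.43]
tool x,y in case [-0.005  1.     0.005] [1.    0.005 0.001]
time: 8.6
eef_pos: [0.6013, 0.0095, 0.2588]
tcp_rot: [0.194, 0.981, 0.0, -0.002]
contact_force: [-0.0, -0.0, -0.1]
opening: 0.004
t 8.6 case xyz [ 0.2151 -0.0162  0.2588] F case [-0.02  0.01 -0.15] open 0.0 q [-0.15  0.11  1.73  0.    1.31 -1.33]
tool x,y in case [-0.002  1.     0.005] [ 1.     0.002 -0.   ]
```

View pics/c5.png

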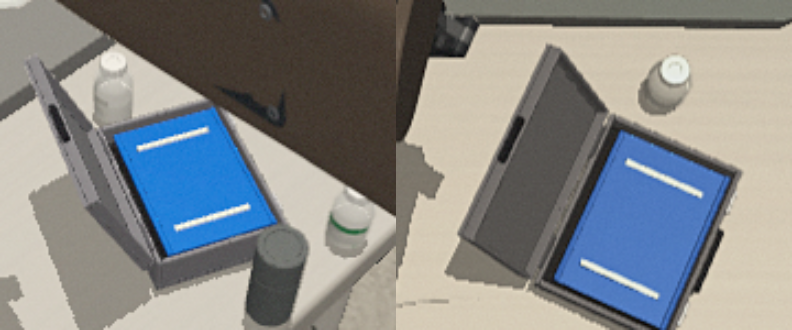

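```bash
python3 -m crank '[[0,0,0.4,0,0,0,0],[0,0,0.825,0,0,0,0],[0,0,0.825,0,0,0,0],[0,-0.2,0.825,0,0,0,0],[0,-0.4,0.825,0,0,0,0],[0,-0.48,0.825,0,0,0,0],[0,-0.56,0.825,0,0,0,0],[0,-0.64,0.82,0,0,0,0],[0,-0.72,0.82,0,0,0,0],[0,-0.8,0.82,0,0,0,0],[0,-0.88,0.815,0,0,0,0],[0,-0.96,0.815,0,0,0,0]]'; python3 st.py
python3 - <<'E'
from h import *
p=shot("scene","s6.png");q=shot("top","t6.png")
cv2.imwrite("pics/c6.png",np.hstack([cv2.resize(x["pixels"][110:260,260:440,::-1],None,fx=2.2,fy=2.2) for x in (p,q)]))
E
```

```text
time: 9.9
eef_pos: [0.5473, -0.1266, 0.1411]
tcp_rot: [0.195, 0.981, -0.0, 0.002]
contact_force: [1.5, 1.2, 2.6]
opening: 0.003
t 9.9 case xyz [ 0.0687 -0.0184  0.1411] F case [ 1.66 -0.91  2.57] open 0.0 q [-0.41  0.13  1.93  0.    1.07 -1.59]
tool x,y in case [-0.001  1.    -0.003] [1.    0.001 0.   ]
```

View pics/c6.png

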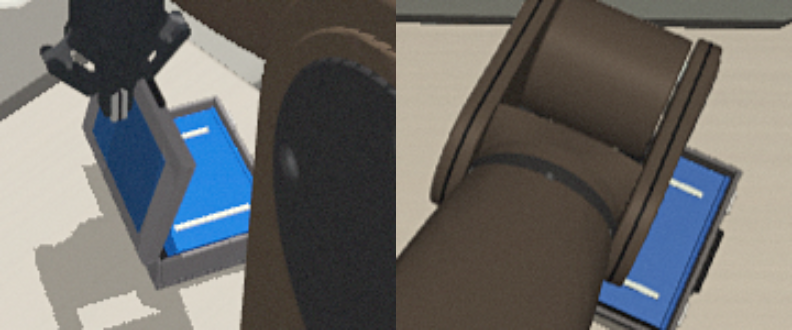

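```bash
python3 -m crank '[[0,-0.08,0.015,0,0,0,0],[0,-0.153,0.037,0,0,0,0],[0,-0.22,0.07,0,0,0,0],[0,-0.293,0.114,0,0,0,0],[0,-0.35,0.165,0,0,0,0],[0,-0.41,0.224,0,0,0,0],[0,-0.455,0.29,0,0,0,0],[0,-0.493,0.36,0,0,0,0],[0,-0.51,0.41,0,0,0,0],[0,-0.527,0.46,0,0,0,0],[0,-0.53,0.48,0,0,0,0],[0,-0.53,0.48,0,0,0,0]]'; python3 st.py
```

```text
time: 11.2
eef_pos: [0.5158, -0.1987, 0.0668]
tcp_rot: [0.195, 0.981, 0.001, -0.001]
contact_force: [-0.1, 0.5, -0.1]
opening: 0.003
t 11.2 case xyz [-0.01   -0.0169  0.0668] F case [ 0.42  0.24 -0.14] open 0.0 q [-0.55  0.22  1.99  0.    0.94 -1.73]
tool x,y in case [0.    1.    0.002] [ 1.    -0.     0.001]
```

```bash
python3 -m crank '[[0,0,0.02,0,0,0,0],[0,0,0.04,0,0,0,0],[0,0,0.04,0,0,0,0]]'; python3 st.py
python3 -m crank '[[0,0,0.01,0,0,0,0],[0,0,0.015,0,0,0,0],[0,0,0.015,0,0,0,0]]'; python3 st.py
```

```text
time: 11.5
eef_pos: [0.5163, -0.1991, 0.0616]
tcp_rot: [0.195, 0.981, 0.0, 0.0]
contact_force: [-0.0, -0.1, -0.3]
opening: 0.002
t 11.5 case xyz [-0.0101 -0.0176  0.0616] F case [-0.12 -0.02 -0.28] open 0.0 q [-0.55  0.23  1.99  0.    0.92 -1.73]
tool x,y in case [-0.  1. -0.] [1. 0. 0.]
time: 11.8
eef_pos: [0.5163, -0.1993, 0.06]
tcp_rot: [0.195, 0.981, 0.0, -0.0]
contact_force: [-1.9, 0.3, 4.0]
opening: 0.002
t 11.8 case xyz [-0.0103 -0.0176  0.06  ] F case [-0.44  1.91  3.97] open 0.0 q [-0.55  0.23  1.99 -0.    0.92 -1.73]
tool x,y in case [-0.  1.  0.] [ 1.  0. -0.]
```

```bash
python3 -m crank '[[0,0,0.01,0,0,0,0],[0,0,0.015,0,0,0,0],[0,0,0.015,0,0,0,0]]'; python3 st.py
python3 -m crank '[[0,0,-0.1,0,0,0,0],[0,0,-0.4,0,0,0,0],[0,0,-0.8,0,0,0,0],[0,0,-1,0,0,0,0],[0,0,-1,0,0,0,0]]'
python3 -m crank '[[0,0.3,-0.4,0,0,0,0],[0,0.6,-0.6,0,0,0,0],[0,1,-0.6,0,0,0,0],[0,1,-0.6,0,0,0,0]]'
python3 -m crank '[[0,0.3,0,0,0,0,0],[0,0.6,0,0,0,0,0],[0,1,0,0,0,0,0],[0,1,0,0,0,0,0]]';python3 st.py
python3 - <<'E'
from h import *
p=shot("scene","s7.png");q=shot("top","t7.png")
cv2.imwrite("pics/c7.png",np.hstack([cv2.resize(x["pixels"][110:290,260:440,::-1],None,fx=2.2,fy=2.2) for x in (p,q)]))
from fit import pts
v=np.array([.504,-.183,1.178,0,0]);T=pts(v)["_T"]
im=cv2.resize(q["pixels"][:,:,::-1],None,fx=4,fy=4)
im2=cv2.resize(p["pixels"][:,:,::-1],None,fx=4,fy=4)
from fit import draw
draw(p,v,"d7s.png",4,(270,110,180,145));draw(q,v,"d7t.png",4,(270,120,180,145))
for l in ["lead_pot_1","vial_1"]:
  for c in (p,q): print(l,[(np.round(onz(c,d["location"][::-1],0),3),round(d["confidence"],2)) for d in finder.pinpoint(l,c)])
E
```

```text
time: 12.1
eef_pos: [0.5164, -0.1993, 0.0599]
tcp_rot: [0.195, 0.981, 0.0, -0.001]
contact_force: [-7.2, 3.0, 15.5]
opening: -0.003
t 12.1 case xyz [-0.0103 -0.0177  0.0599] F case [-1.000e-02  7.820e+00  1.551e+01] open -0.0 q [-0.55  0.23  1.99 -0.    0.92 -1.73]
tool x,y in case [-0.     1.     0.002] [ 1.  0. -0.]
time: 12.6
eef_pos: [0.52, -0.2012, 0.2157]
tcp_rot: [0.195, 0.981, -0.002, 0.007]
contact_force: [0.1, -0.5, 1.3]
opening: 0.002
time: 13.0
eef_pos: [0.5748, -0.0584, 0.299]
tcp_rot: [0.195, 0.981, 0.0, 0.002]
contact_force: [0.1, -0.2, -0.2]
opening: 0.003
time: 13.4
eef_pos: [0.6316, 0.0825, 0.296]
tcp_rot: [0.193, 0.981, 0.001, -0.001]
contact_force: [0.1, -1.3, 0.7]
opening: -0.005
t 13.4 case xyz [ 0.2941 -0.0163  0.296 ] F case [-1.16 -0.62  0.66] open -0.0 q [-0.03  0.16  1.61  0.    1.37 -1.21]
tool x,y in case [-0.005  1.     0.001] [1.    0.005 0.002]
lead_pot_1 [(array([ 0.368, -0.154,  0.   ]), 0.92)]
lead_pot_1 [(array([ 0.365, -0.158,  0.   ]), 0.81)]
vial_1 [(array([ 0.369, -0.267,  0.   ]), 0.56), (array([ 0.641, -0.224, -0.   ]), 0.49)]
vial_1 [(array([ 0.641, -0.214,  0.   ]), 0.83), (array([ 0.377, -0.271,  0.   ]), 0.8)]
```

View pics/d7s.png

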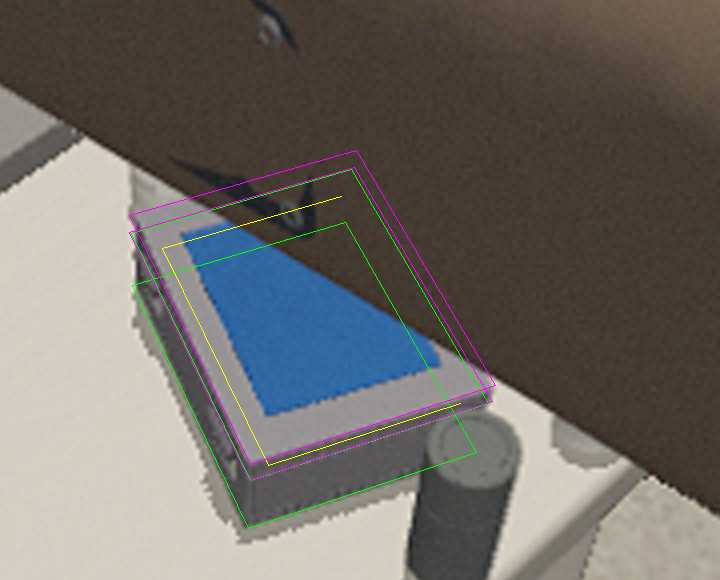

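View pics/d7t.png

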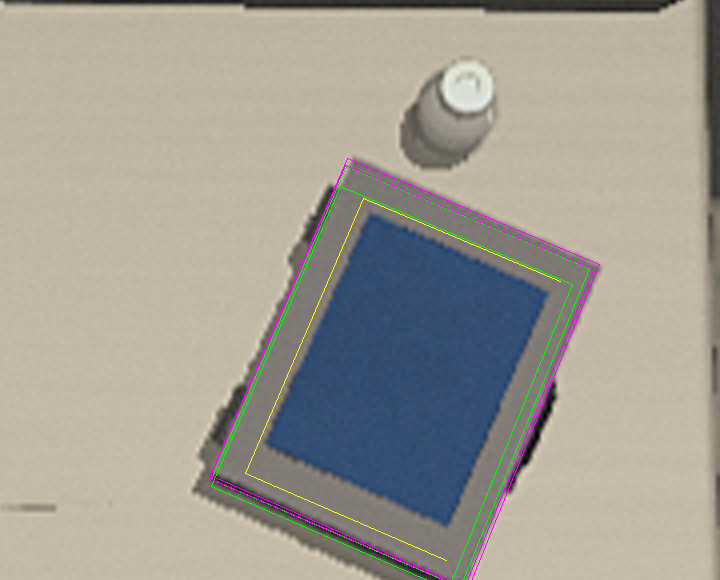

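View pics/c7.png

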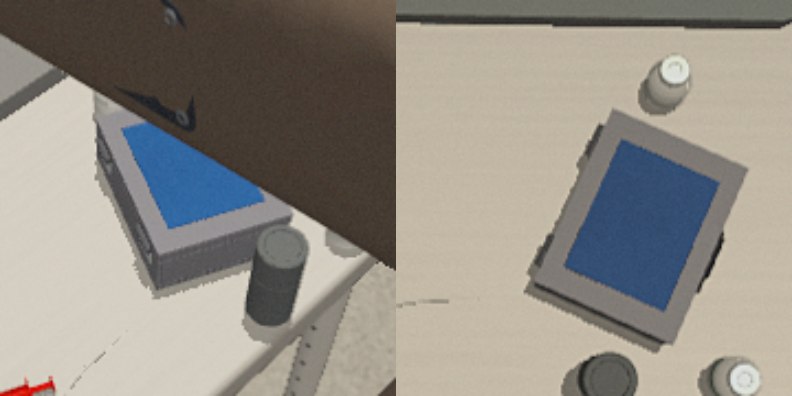

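The cover lies shut and matches the wireframe drawn for angle 0 in both pictures. All three bystanders stand where they were, and the arm is clear.

```bash
python3 -c "
from plant import ticket; print(ticket.sign_off())"
```

```text
the job is handed in; nothing more can be done
None
```

The case is closed and the job is handed in at about 14 s. I first pushed the blue flap down flat with the shut fingertips, then pushed the cover over from outside until it was shut.

- **Flap:** the fingertips stopped at 38.9 mm above the bench with about 9 N (given: 39 mm). The pictures taken before I touched the cover show it lying flat over the syringes.
- **Cover:** the fingertips stopped at 59.9 mm with about 16 N (given: 60 mm). The final pictures match the outline expected for a shut cover to within a few mm, with the arm well clear.
- **Bystanders:** both vials and the lead pot are standing. The lead pot's top-camera reading moved about 9 mm between the first and last pictures, but the scene camera showed 3 mm. I put that down to detection scatter. The vials agreed within about 4 mm.
- **Not checked:** the syringes are hidden under the flap. I never touched them, and nothing held the flap up short of its stop.
- **Disagreement:** the first automatic fit had one clearly wrong cover-edge detection, so I refined the case pose with corners read from the pictures by hand.

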